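# Hold a bayonet lid at its half-way mark

### The job

Put the winged lid into the bayonet port: drop its two lugs through the two notches, press it down flush against the spring and twist it clockwise (seen from above) to the half-way mark, 40 degrees, which is half of its way to the lock. Do not let it go on to the lock click, be gentle (never press on the port with more than 40 N), and leave the other parts on the bench alone. The port's spring would turn the lid back, so finish while still gripping the lid and holding it pressed in at the half-way mark.

Things in the scene. Friction and masses are not known exactly. Their poses are not given: they have to be found in the camera images.
- lid: Loose bayonet lid, aluminium plate with a black plastic wing, about 140 g (varies), standing upright on the bench. Origin: centre of its underside, z up. A round plug 44 mm in diameter and 13.5 mm long, above it a round plate 68 mm in diameter (13.5 to 21.5 mm above the origin), on top an upright wing to grip. Half-turn symmetric: it works either way round.
- wing (a point): On the lid's axis, 45.5 mm above its origin, in the wing: a flat upright bar 56 mm long along the lid's x, 16 mm thick along its y, standing from 21.5 to 55.5 mm above the lid's origin.
- lug (a point): Outer end of one of the lid's two steel lugs. They stick out from the foot of the plug along the lid's +x and -x, in line with the wing, to 29 mm from the axis; each is 10 mm wide and 6 mm high (0 to 6 mm above the lid's origin).
- port: Fixed bayonet port: dark steel block 96 x 96 x 50 mm, on it an aluminium neck 84 mm in diameter with a flat rim 90 mm above the origin. Origin: centre of the block's underside on the bench, z up. Round mouth 49 mm in diameter with two notches along +x and -x. Between the notches runs a lip 6 mm thick; the lugs turn beneath it.
- port_rim (a point): Centre of the mouth, 90 mm above the bench. Inside is a sprung disc, 9 mm deep: a lid set in unpressed has its origin 81 mm above the port's. Pressing 4.5 mm more (spring 3 N, rising to 6 N) brings its plate flush on the rim, lid origin 76.5 mm above the port's; it can turn from 3 mm down. Once turned, the spring lifts it by up to 1.5 mm unless held down.
- notch (a point): In the notch at the port's +x, at rim height, 27.5 mm from the axis (the other is opposite). Notches are 15 mm wide and reach 32.5 mm from the axis; the pockets of the disc below them are as wide.
- half_mark (a point): The half-way mark, a single black bar on the rim, 38 mm from the axis, 0.70 rad (40 degrees) clockwise from the +x notch seen from above (its twin lies opposite). The lid is at half way when its wing (lid x, either end) points at it. Pairs of bars at 1.40 rad mark the lock; the lugs click up into recesses there, from about 1.25 rad.
- turn (a joint): Turn of the sprung disc inside the port, rad: 0 at rest with its pockets under the notches, growing clockwise seen from above as the lid's lugs drive it (it lags the lid by about 0.1 rad of play), 1.4 at the lock. A torsion spring turns it back: 0.04 N m at 0, 0.12 N m at 0.7 rad.
- motor: Bystander: stepper motor, black and aluminium, 57 x 57 x 56 mm, shaft up to 76 mm. Origin under its centre.
- coupling: Bystander: aluminium shaft coupling, upright cylinder 25 mm in diameter, 30 mm high. Origin under its centre.
- screwdriver: Bystander: screwdriver lying along its x, 170 mm long, at the left edge of the work area. Origin under its middle.
- breadboard: Bystander: white breadboard 165 x 55 x 9 mm, long side along its x, at the right edge of the work area. Origin under its centre.
Things that resemble listed ones, but are neither listed nor needed, are in the scene too. Leave any pink look-alike of the lid alone.

How it is judged:
On the way, in this order (a step that is already met when the one before it is completed fails the run):
1. the lid is lifted over the rim of the port (height (world z) of lid above 0.085 m), for 0.1 s.
2. the lid's lugs are dropped into the notches (z of lid in the frame of port below 0.084 m and horizontal distance between lid and port below 0.005 m), for 0.1 s.
At the end, for the whole second after the job is handed in: The lid sits in the port with its lugs under the lip (lid origin less than 79 mm above the port's, within 5 mm of its axis, tilted less than 0.1 rad), turned clockwise to 0.70 +- 0.14 rad, kept so for a second, and the fingers still grip it (more than 2 N) (angle between the x axis of lid and the x axis of port, either way round between 0.56 and 0.84 rad and value of joint turn between 0.4 and 0.9 rad and z of lid in the frame of port below 0.079 m and horizontal distance between lid and port below 0.005 m and angle between lid's own z axis and vertical below 0.1 rad and contact force between the fingers and lid above 2 N); the arm keeps its last pose, push and grip.
It fails at once if the lid is turned on to the lock click (disc past 1.15 rad) (value of joint turn above 1.15 rad).
It fails at once if the lid is pressed on the port with more than 40 N (contact force between lid and port above 40 N).
It fails at once if the port itself is pressed by the arm with more than 40 N (contact force between any of the fingers, the arm and port above 40 N).
It fails at once if a bystander is moved more than 20 mm (distance of any of motor, coupling, screwdriver, breadboard from where it was at the start of the episode above 0.02 m).
It also fails if it takes over 45 s, if anything falls off the work surface, if the arm or the gripper's body presses on something with over 40 N, if the wrist force passes 120 N, or if a joint passes its speed limit or range.

### The arm

A 6-joint arm with a two-finger parallel gripper is mounted at the origin on the work surface. World frame = base frame: x ahead of the robot, y to its left, z up, the work surface at z = 0. Lengths are in m, angles in rad, forces in N, time in s.
With the tool pointing down it reaches from about 0.225 to 0.875 m from the base axis. Payload 3.4 kg.
Tool frame: the origin (TCP) lies at the very end of the fingers, on their centre line; the grasp point (between the pads) lies 19 mm behind it; z points along the fingers, y is the line along which they close (so a half turn about z gives the same grasp; the last joint's range is limited). The gripper opens to 85 mm and grips with 20 to 120 N. Pads are 22 mm wide; open, the fingers measure 114 mm over their backs; the gripper's body (76 mm by 85 mm) begins 54 mm behind the grasp point. The pads swing forward as they close: fully open they stand 13 mm farther back than shut.
Start: joints at [1.206, 0.276, 1.505, -0, 1.361, -0.121], TCP at [0.139, 0.558, 0.231] pointing down, gripper open.
Joint ranges: [-2.89, 2.89], [-0.75, 2.08], [0.22, 2.7], [-1.18, 4.32], [0.11, 2.71], [-2.7, 2.7]. Speed limits (rad/s): [2.57, 2.57, 3.14, 3.14, 3.14, 3.14].

### API

Orientations are given as a unit quaternion [w, x, y, z].
In Python, from rig import get_state, optics, sign_off gives the robot as it stands.
- The arm moves only by the tool send_rows, never from a script. Its argument "increments" is a list of rows, each an object with "gripper": the gripper's target within -1 to 1 (shut at 1, half-way at 0, fully open at -1); "linear": the shift along the world's x, y, z in m, a list of three; "delta_rot": the turn, a rotation vector about the world's x, y, z in rad, a list of three. In form: [{"gripper": gripper, "linear": [dx, dy, dz], "delta_rot": [rx, ry, rz]}, ...]. A call has 1 to 8 rows; each row is the pose to reach, as a shift and turn from the pose commanded when the call began; what a row does not reach only later rows make up. A row lasts 1/10 s, in which the tool goes at most 50 mm and 8.59 degrees, less where a joint would pass 70% of its speed; a pose out of reach is approached as far as the arm can. A call with a gripper value outside its range is refused whole. The fingers move at their own pace and stop on an object; "newtons" is the grip in N (left out, the last holds). Time passes only in rows, so rows that repeat a pose let the fingers close. It gives the time, the measured TCP pose, the force, the opening and the grip force at its end, in the units of the state.
- get_state(): the state, without advancing time (a new reading comes with each control period).
- optics.get_image(name): name is "side" or "top" or "wrist"; returns a dict with "pixels" (420x560x3 uint8, blue, green, red), "K" (3x3 intrinsics, pixels), "rvec" (rotation vector, rad) and "tvec" (3), from world to camera coordinates, as OpenCV has them; the wrist camera has in their place "T_tool_cam" (4x4, takes a point from camera to tool coordinates, whose origin is the TCP and whose axes are the flange's). Camera axes: x right, y down, z forward; pixel columns grow to the right and rows downward; lengths in m; the calibration is good to about 2 mm. A picture is of the moment at which its call begins: read the wrist's pose just before it. There is no depth.
- sign_off(): hands the job in; it is judged then, once.
The state is a dict: "clock": time; "qpos": joint angles; "qd": joint speeds; "effort": joint torques, N m; "position": TCP position; "ee_rot": TCP orientation; "contact_force": force on the tool from outside, world axes, zero at the start; "moment": the same for the moment, N m; "width": finger opening in m; "gripper_force": force on a finger pad.
Only numpy, scipy, OpenCV 4.12 (cv2) and the standard library are available. Lean on these libraries where they do the work, as an engineer would, in place of code of your own. Each camera call takes 0.05 s, during which the arm holds its last target. There are 200 camera calls.

## Working session

There is one attempt and no reset: what is moved stays moved. The work goes in short steps, Python scripts to look and compute and a tool call to move; the robot and the scene stay as the last step left them, time stands still between calls to the robot, and variables do not carry over. Pictures are saved under pics/ and viewed, at most 10 in all, crops included, and the job is handed in when it is done.

Besides the shell and the picture viewer there is one more tool, called after "Request:" as name(argument=value, ...), one argument or row to a line, values as JSON. send_rows: Moves the arm, as the interface text tells. Its arguments: {"type":"object","properties":{"increments":{"type":"array"},"newtons":{"type":"number"}},"required":["increments"]}

```bash
mkdir -p pics; ls; cat > h.py <<'E'
import numpy as np, cv2
from rig import get_state, optics, sign_off
def snap(name,f):
    s=get_state(); d=optics.get_image(name); cv2.imwrite(f'pics/{f}.png',d['pixels']); np.savez(f'pics/{f}.npz',s=np.r_[s['position'],s['ee_rot']],**{k:np.array(v) for k,v in d.items()}); return d,s
def ray(f,uv):
    """origin and directions in world for pixels uv of saved shot f"""
    d=np.load(f'pics/{f}.npz'); uv=np.array(uv,float).reshape(-1,2)
    r=np.c_[uv,np.ones(len(uv))]@np.linalg.inv(d['K']).T
    if 'rvec' in d:
        R=cv2.Rodrigues(d['rvec'].ravel())[0]; return -R.T@d['tvec'].ravel(), r@R
    from scipy.spatial.transform import Rotation as Ro
    s=d['s']; R=Ro.from_quat(s[[4,5,6,3]]).as_matrix(); T=d['T_tool_cam']
    return s[:3]+R@T[:3,3], r@(R@T[:3,:3]).T
def onz(f,uv,z):
    o,r=ray(f,uv); return o+r*((np.array(z).reshape(-1,1)-o[2])/r[:,2:])
E
python3 -c "
from h import *
d,s=snap('top','top0'); e,_=snap('side','side0')
print(s); print(cv2.__version__, d['K'])
cv2.imwrite('pics/top0.png',d['pixels'])"
```

```text
pics
{'clock': 0.0, 'qpos': array([ 1.20602684e+00,  2.76629374e-01,  1.50613693e+00,  2.63411603e-07,
        1.36072145e+00, -1.21014595e-01]), 'qd': array([ 3.85797928e-04, -1.89748901e-05, -3.83509920e-04, -1.90875111e-03,
        2.35554282e-03,  8.87149275e-04]), 'effort': array([ 8.47640531e-04, -4.16773546e+01, -2.45809579e+01, -5.57784142e-05,
        1.11370784e-02, -8.80442940e-06]), 'position': array([0.13859618, 0.55749521, 0.23041861]), 'ee_rot': array([-2.28020927e-04,  1.21575914e-01,  9.92581684e-01, -9.19704823e-04]), 'contact_force': array([ 0.28656251, -0.59345236,  0.24643793]), 'moment': array([ 0.02216257, -0.02532344,  0.0115277 ]), 'gripper_force': 0.0, 'width': 0.08541080925997667}
4.12.0 [[410.48981965   0.         274.09168636]
 [  0.         410.48981965 210.18295543]
 [  0.           0.           1.        ]]
```

View pics/top0.png

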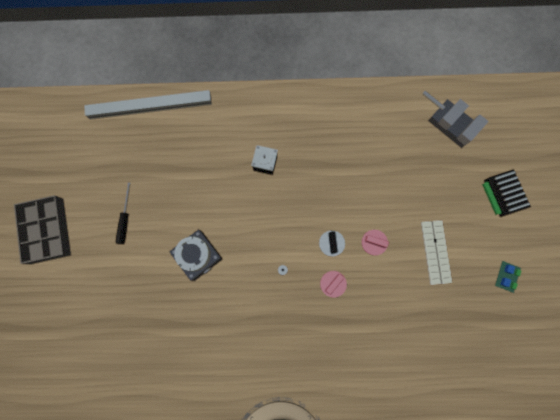

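The top view shows the port at (192,255), the lid with its black wing at (332,243), and pink look-alikes at (375,242) and (334,284). The coupling is at (283,270), and the breadboard is on the right.

```bash
python3 -c "
from h import *
np.set_printoptions(precision=4,suppress=True)
print(onz('top0',[[332,243]],.055),onz('top0',[[192,254]],.09),onz('top0',[[375,242],[334,284]],.03),onz('top0',[[283,270]],.03),onz('top0',[[281,420]],0), ray('top0',[[280,210]]))
im=cv2.imread('pics/top0.png')
a=cv2.resize(im[225:285,155:235],None,fx=5,fy=5,interpolation=cv2.INTER_CUBIC)
b=cv2.resize(im[215:275,300:380],None,fx=5,fy=5,interpolation=cv2.INTER_CUBIC)
s=cv2.imread('pics/side0.png'); s=s[:,:]
cv2.imwrite('pics/c0.png',np.vstack([np.hstack([a,b])]))"
```

```text
[[ 0.4929 -0.1434  0.055 ]] [[0.4709 0.2049 0.09  ]] [[ 0.4951 -0.2581  0.03  ]
 [ 0.3904 -0.1467  0.03  ]] [[ 0.4289 -0.0175  0.03  ]] [[ 0.0611 -0.0029  0.    ]] (array([ 0.3929, -0.0091,  1.0965]), array([[ 0.178 , -0.0044, -0.9841]]))
```

View pics/c0.png

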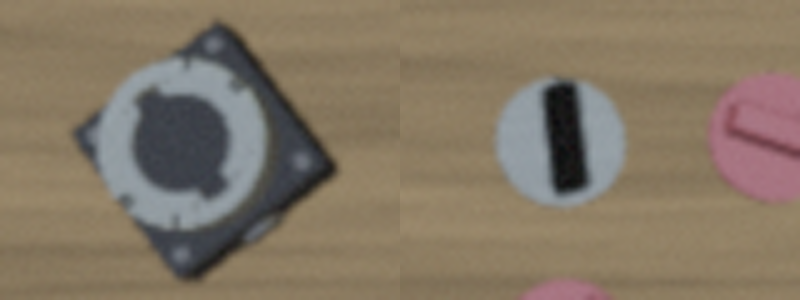

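Port x points up-left at about 39°, with the half-way marks near (186,62) and (176,222) in the crop. The lid's wing is at about 7°. Next I'll fly over the port for a wrist look.

Request:
send_rows(
  increments=[
    {"gripper": -1,"linear": [0.035,-0.035,0.01],"delta_rot": [0,0,0]},
    {"gripper": -1,"linear": [0.07,-0.07,0.02],"delta_rot": [0,0,0]},
    {"gripper": -1,"linear": [0.105,-0.105,0.03],"delta_rot": [0,0,0]},
    {"gripper": -1,"linear": [0.14,-0.14,0.04],"delta_rot": [0,0,0]},
    {"gripper": -1,"linear": [0.175,-0.175,0.05],"delta_rot": [0,0,0]},
    {"gripper": -1,"linear": [0.21,-0.21,0.06],"delta_rot": [0,0,0]},
    {"gripper": -1,"linear": [0.24,-0.245,0.07],"delta_rot": [0,0,0]},
    {"gripper": -1,"linear": [0.27,-0.28,0.07],"delta_rot": [0,0,0]},
  ],
)

```text
clock: 0.9
position: [0.4106, 0.2765, 0.3026]
ee_rot: [0.001, 0.122, 0.993, 0.001]
contact_force: [0.6, -0.1, 0.3]
width: 0.0851
gripper_force: 0.0
```

```bash
python3 -c "
from h import *
np.set_printoptions(precision=4,suppress=True)
d,s=snap('wrist','w0'); print(s['position'],d['T_tool_cam'],d['K'])
for f,p in [('lid',[.493,-.143,.05]),('port',[.471,.205,.09])]:
    from scipy.spatial.transform import Rotation as Ro
    R=Ro.from_quat(s['ee_rot'][[1,2,3,0]]).as_matrix(); T=d['T_tool_cam']
    c=T[:3,:3].T@(R.T@(np.array(p)-s['position'])-T[:3,3]); u=d['K']@c; print(f,u/u[2],c[2])
"
```

```text
[0.4106 0.2765 0.3026] [[ 0.0009 -0.9448 -0.3276  0.0856]
 [ 1.      0.0005  0.0015  0.0004]
 [-0.0012 -0.3276  0.9448 -0.1425]
 [ 0.      0.      0.      1.    ]] [[367.9892   0.     279.8882]
 [  0.     367.9892 210.6106]
 [  0.       0.       1.    ]]
lid [-31.3438 308.4215   1.    ] 0.45966273307317534
port [226.6373 244.5258   1.    ] 0.38820137162072493
```

View pics/w0.png

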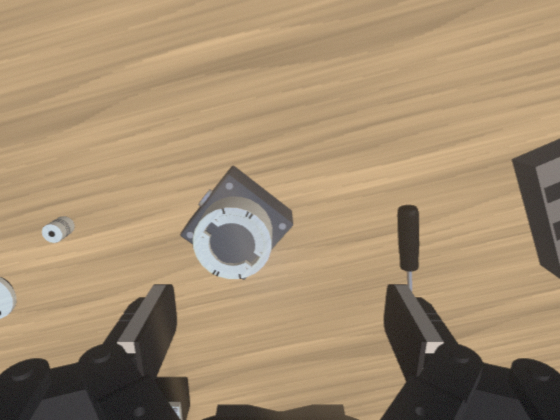

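Request:
send_rows(
  increments=[
    {"gripper": -1,"linear": [0.005,-0.05,0],"delta_rot": [0,0,0.05]},
    {"gripper": -1,"linear": [0.01,-0.1,0],"delta_rot": [0,0,0.1]},
    {"gripper": -1,"linear": [0.015,-0.15,0],"delta_rot": [0,0,0.15]},
    {"gripper": -1,"linear": [0.02,-0.2,0],"delta_rot": [0,0,0.2]},
    {"gripper": -1,"linear": [0.025,-0.25,0],"delta_rot": [0,0,0.25]},
    {"gripper": -1,"linear": [0.03,-0.3,-0.01],"delta_rot": [0,0,0.3]},
    {"gripper": -1,"linear": [0.03,-0.35,-0.02],"delta_rot": [0,0,0.36]},
    {"gripper": -1,"linear": [0.03,-0.4,-0.03],"delta_rot": [0,0,0.36]},
  ],
)

```text
clock: 1.75
position: [0.4384, -0.1193, 0.2716]
ee_rot: [0.0, -0.058, 0.998, 0.0]
contact_force: [0.1, -0.1, -0.3]
width: 0.0853
gripper_force: 0.0
```

```bash
python3 -c "
from h import *
np.set_printoptions(precision=4,suppress=True)
d,s=snap('wrist','w1'); print(s['position'])"
```

```text
[ 0.4384 -0.1193  0.2716]
```

View pics/w1.png

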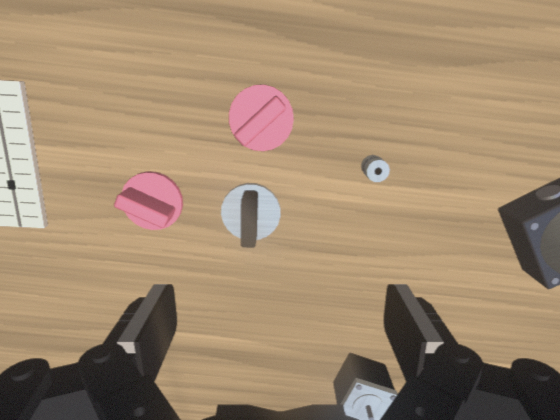

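w0 shows the port mouth at (233,244), with notches near (205,231) and (259,259). w1 shows the lid at (250,212) with its wing almost vertical in the image. I'll rectify both onto their planes to measure them.

```bash
cat >> h.py <<'E'
def rect(f,c,z,half=.05,n=400):
    """metric top view: image up=+x, left=+y"""
    uv=np.float32([[0,0],[559,0],[559,419],[0,419]]); P=onz(f,uv,z)
    k=n/2/half; q=np.float32(np.c_[n/2-(P[:,1]-c[1])*k, n/2-(P[:,0]-c[0])*k])
    return cv2.warpPerspective(cv2.imread(f'pics/{f}.png'),cv2.getPerspectiveTransform(uv,q),(n,n),flags=cv2.INTER_CUBIC)
E
python3 -c "
from h import *
a=rect('w0',(.471,.205),.09); b=rect('w1',(.493,-.143),.0555)
print(onz('w1',[250,212],.0215))
for im in (a,b):
    for k in range(50,400,50): cv2.line(im,(k,0),(k,399),(0,255,0) if k==200 else (0,120,0),1); cv2.line(im,(0,k),(399,k),(0,255,0) if k==200 else (0,120,0),1)
cv2.imwrite('pics/r.png',np.hstack([a,b]))"
```

```text
[[ 0.4944647  -0.14525467  0.0215    ]]
```

View pics/r.png

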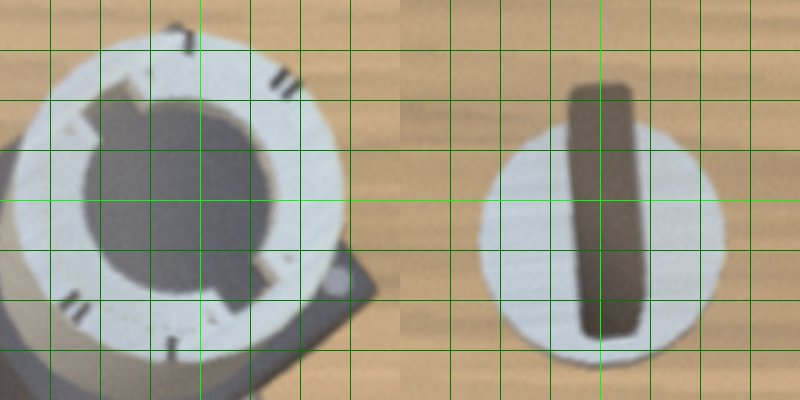

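Port: centre about (0.472, 0.210), x axis at +36.9°, half-way mark at -3.2°. Lid: axis about (0.494, -0.1445), wing at about +2.6°. Descending to grasp.

Request:
send_rows(
  increments=[
    {"gripper": -1,"linear": [0.02,-0.01,-0.03],"delta_rot": [0,0,-0.07]},
    {"gripper": -1,"linear": [0.04,-0.02,-0.06],"delta_rot": [0,0,-0.07]},
    {"gripper": -1,"linear": [0.0554,-0.022,-0.1],"delta_rot": [0,0,-0.07]},
    {"gripper": -1,"linear": [0.0554,-0.022,-0.14],"delta_rot": [0,0,-0.07]},
    {"gripper": -1,"linear": [0.0554,-0.022,-0.17],"delta_rot": [0,0,-0.07]},
    {"gripper": -1,"linear": [0.0554,-0.022,-0.19],"delta_rot": [0,0,-0.07]},
    {"gripper": -1,"linear": [0.0554,-0.022,-0.2],"delta_rot": [0,0,-0.07]},
    {"gripper": -1,"linear": [0.0554,-0.022,-0.2],"delta_rot": [0,0,-0.07]},
  ],
)

```text
clock: 2.6
position: [0.4933, -0.1389, 0.0709]
ee_rot: [-0.002, -0.023, 1.0, 0.001]
contact_force: [-0.7, -0.6, -0.1]
width: 0.0856
gripper_force: 0.0
```

Request:
send_rows(
  increments=[
    {"gripper": -1,"linear": [0.001,-0.0055,-0.015],"delta_rot": [0,0,0]},
    {"gripper": -1,"linear": [0.001,-0.0055,-0.03],"delta_rot": [0,0,0]},
    {"gripper": -1,"linear": [0.001,-0.0055,-0.042],"delta_rot": [0,0,0]},
    {"gripper": -1,"linear": [0.001,-0.0055,-0.042],"delta_rot": [0,0,0]},
    {"gripper": -1,"linear": [0.001,-0.0055,-0.042],"delta_rot": [0,0,0]},
  ],
)

```text
clock: 3.1
position: [0.4957, -0.1452, 0.0308]
ee_rot: [0.0, -0.023, 1.0, -0.0]
contact_force: [0.9, 0.9, 0.1]
width: 0.0854
gripper_force: 0.0
```

Request:
send_rows(
  increments=[
    {"gripper": 1,"linear": [-0.001,0.0005,-0.003],"delta_rot": [0,0,0]},
    {"gripper": 1,"linear": [-0.001,0.0005,-0.003],"delta_rot": [0,0,0]},
    {"gripper": 1,"linear": [-0.001,0.0005,-0.003],"delta_rot": [0,0,0]},
    {"gripper": 1,"linear": [-0.001,0.0005,-0.003],"delta_rot": [0,0,0]},
    {"gripper": 1,"linear": [-0.001,0.0005,-0.003],"delta_rot": [0,0,0]},
    {"gripper": 1,"linear": [-0.001,0.0005,-0.003],"delta_rot": [0,0,0]},
    {"gripper": 1,"linear": [-0.001,0.0005,-0.003],"delta_rot": [0,0,0]},
    {"gripper": 1,"linear": [-0.001,0.0005,-0.003],"delta_rot": [0,0,0]},
  ],
  newtons=60,
)

```text
clock: 3.9
position: [0.4945, -0.1448, 0.0275]
ee_rot: [0.0, -0.023, 1.0, -0.0]
contact_force: [0.1, -0.4, 4.1]
width: 0.0152
gripper_force: 59.3
```

Request:
send_rows(
  increments=[
    {"gripper": 1,"linear": [0,0,0.03],"delta_rot": [0,0,0]},
    {"gripper": 1,"linear": [0,0,0.07],"delta_rot": [0,0,0]},
    {"gripper": 1,"linear": [0,0,0.11],"delta_rot": [0,0,0]},
    {"gripper": 1,"linear": [0,0.03,0.14],"delta_rot": [0,0,0.1]},
    {"gripper": 1,"linear": [-0.005,0.07,0.15],"delta_rot": [0,0,0.2]},
    {"gripper": 1,"linear": [-0.01,0.11,0.15],"delta_rot": [0,0,0.3]},
    {"gripper": 1,"linear": [-0.015,0.15,0.15],"delta_rot": [0,0,0.4]},
    {"gripper": 1,"linear": [-0.02,0.19,0.15],"delta_rot": [0,0,0.5]},
  ],
)

```text
clock: 4.7
position: [0.4731, 0.0469, 0.1767]
ee_rot: [-0.001, -0.271, 0.962, 0.0]
contact_force: [0.9, -0.0, -1.9]
width: 0.0148
gripper_force: 59.1
```

Request:
send_rows(
  increments=[
    {"gripper": 1,"linear": [0,0.04,0],"delta_rot": [0,0,0.097]},
    {"gripper": 1,"linear": [-0.0025,0.08,0],"delta_rot": [0,0,0.097]},
    {"gripper": 1,"linear": [-0.0025,0.11,0],"delta_rot": [0,0,0.097]},
    {"gripper": 1,"linear": [-0.0025,0.135,-0.005],"delta_rot": [0,0,0.097]},
    {"gripper": 1,"linear": [-0.0025,0.145,-0.01],"delta_rot": [0,0,0.097]},
    {"gripper": 1,"linear": [-0.0025,0.145,-0.01],"delta_rot": [0,0,0.097]},
  ],
)

```text
clock: 5.3
position: [0.4705, 0.191, 0.1658]
ee_rot: [-0.002, -0.317, 0.948, 0.0]
contact_force: [-0.6, -0.4, -1.9]
width: 0.0151
gripper_force: 59.2
```

```bash
python3 -c "
from h import *
d,s=snap('wrist','w2'); print(s['position'],s['ee_rot'],s['contact_force'],s['width'])
d,s=snap('side','s2')
o,_=ray('s2',[0,0]); print(o)
R=cv2.Rodrigues(np.array(d['rvec']))[0]
pts=np.array([[.472,.210,.09],[.472,.168,.09],[.472,.252,.09],s['position']-[0,0,.0275]])
u=cv2.projectPoints(pts,np.array(d['rvec']).ravel(),np.array(d['tvec']).ravel(),np.array(d['K']),None)[0].reshape(-1,2); print(u)
x,y=u[0].astype(int); x0,y0=min(max(x-80,0),400),min(max(y-75,0),300); print(x0,y0)
c=cv2.resize(d['pixels'][y0:y0+120,x0:x0+160],None,fx=2.5,fy=2.5)
w=cv2.resize(cv2.imread('pics/w2.png'),(400,300))
cv2.imwrite('pics/v2.png',np.hstack([w,c]))"
```

```text
[0.47053071 0.191007   0.16576935] [-1.59137424e-03 -3.17123184e-01  9.48383011e-01  1.31354820e-04] [-0.61699781 -0.38932902 -1.88983002] 0.015140093407043009
[0.47155428 0.90549496 0.66527721]
[[315.94715247 266.13666346]
 [317.08293775 252.2185025 ]
 [314.71853922 281.19235854]
 [318.78960092 238.72204522]]
235 191
```

View pics/v2.png

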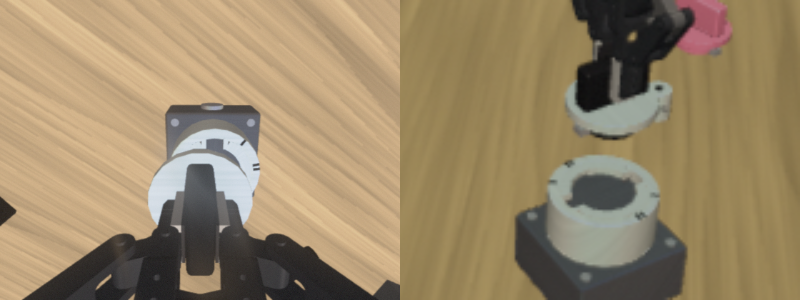

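The lid is held over the port and both show in the wrist picture, with the plate at about (280,266) and the rim behind it. Rectifying both planes.

```bash
python3 -c "
from h import *
p=np.load('pics/w2.npz')['s'][:3]; print(p, 2*np.degrees(np.arctan2(.94838,-.31712))-180)
a=rect('w2',(.472,.210),.09); b=rect('w2',p[:2],p[2]-.006)
for im in (a,b):
    for k in range(50,400,50): cv2.line(im,(k,0),(k,399),(0,255,0) if k==200 else (0,120,0),1); cv2.line(im,(0,k),(399,k),(0,255,0) if k==200 else (0,120,0),1)
cv2.imwrite('pics/r2.png',np.hstack([a,b]))"
```

```text
[0.47053071 0.191007   0.16576935] 36.977884574437326
```

View pics/r2.png

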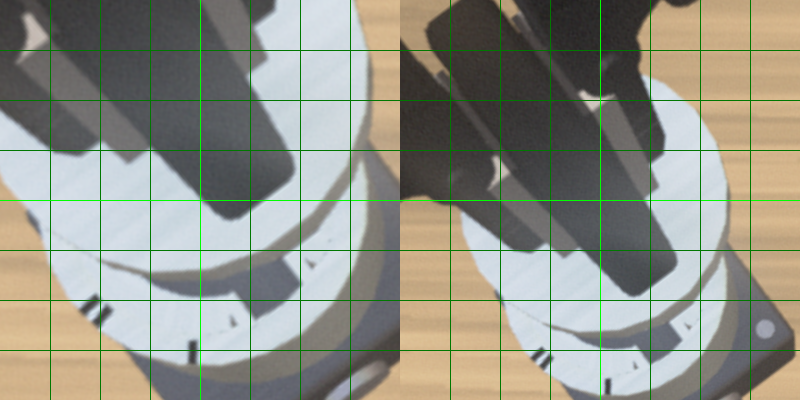

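Lid centre sits at TCP + (0.75, 1.25) mm, and the port is at (0.472, 0.2098), 37.0°. So the shift needed is (+0.7, +17.5) mm.

Request:
send_rows(
  increments=[
    {"gripper": 1,"linear": [0.0007,0.0175,-0.015],"delta_rot": [0,0,0]},
    {"gripper": 1,"linear": [0.0007,0.0175,-0.03],"delta_rot": [0,0,0]},
    {"gripper": 1,"linear": [0.0007,0.0175,-0.04],"delta_rot": [0,0,0]},
    {"gripper": 1,"linear": [0.0007,0.0175,-0.04],"delta_rot": [0,0,0]},
    {"gripper": 1,"linear": [0.0007,0.0175,-0.04],"delta_rot": [0,0,0]},
  ],
)

```text
clock: 5.9
position: [0.4727, 0.2071, 0.1274]
ee_rot: [-0.0, -0.316, 0.949, -0.0]
contact_force: [-0.0, -0.7, -2.0]
width: 0.015
gripper_force: 59.2
```

```bash
python3 -c "
from h import *
d,s=snap('side','s3'); print(s['position'],s['contact_force'])
c=cv2.resize(d['pixels'][200:310,245:391],None,fx=2.7,fy=2.7,interpolation=cv2.INTER_CUBIC)
d,s=snap('wrist','w3'); p=s['position']
b=rect('w3',p[:2],p[2]-.006,n=300); a=rect('w3',(.472,.2098),.09,n=300)
c=cv2.resize(c,(400,300)); cv2.imwrite('pics/v3.png',np.hstack([c,a[:,0:300]]))"
```

```text
[0.4726637  0.20705749 0.12739517] [-0.00338766 -0.67206323 -2.02740434]
```

View pics/v3.png

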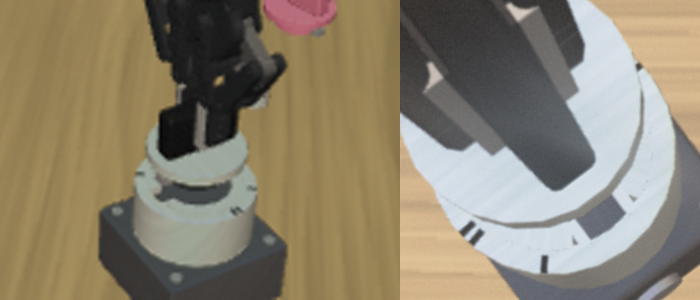

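The lid hovers over the mouth with its wing in line with the notches. I'll correct a small residual offset and lower gently.

Request:
send_rows(
  increments=[
    {"gripper": 1,"linear": [-0.0015,0.0014,0],"delta_rot": [0,0,0]},
    {"gripper": 1,"linear": [-0.0015,0.0014,-0.004],"delta_rot": [0,0,0]},
    {"gripper": 1,"linear": [-0.0015,0.0014,-0.007],"delta_rot": [0,0,0]},
    {"gripper": 1,"linear": [-0.0015,0.0014,-0.009],"delta_rot": [0,0,0]},
    {"gripper": 1,"linear": [-0.0015,0.0014,-0.011],"delta_rot": [0,0,0]},
    {"gripper": 1,"linear": [-0.0015,0.0014,-0.012],"delta_rot": [0,0,0]},
  ],
)

```text
clock: 6.6
position: [0.4708, 0.2093, 0.1149]
ee_rot: [-0.0, -0.316, 0.949, 0.0]
contact_force: [-0.2, 0.1, -1.9]
width: 0.015
gripper_force: 59.2
```

Request:
send_rows(
  increments=[
    {"gripper": 1,"linear": [0.0003,-0.0006,-0.002],"delta_rot": [0,0,0]},
    {"gripper": 1,"linear": [0.0003,-0.0006,-0.0035],"delta_rot": [0,0,0]},
    {"gripper": 1,"linear": [0.0003,-0.0006,-0.005],"delta_rot": [0,0,0]},
    {"gripper": 1,"linear": [0.0003,-0.0006,-0.006],"delta_rot": [0,0,0]},
    {"gripper": 1,"linear": [0.0003,-0.0006,-0.006],"delta_rot": [0,0,0]},
  ],
)

```text
clock: 7.1
position: [0.4711, 0.2086, 0.1091]
ee_rot: [-0.0, -0.316, 0.949, 0.0]
contact_force: [0.7, 0.3, -2.5]
width: 0.015
gripper_force: 59.2
```

It's in the notches with no contact force. Pressing gently towards flush.

Request:
send_rows(
  increments=[
    {"gripper": 1,"linear": [0,0,-0.001],"delta_rot": [0,0,0]},
    {"gripper": 1,"linear": [0,0,-0.002],"delta_rot": [0,0,0]},
    {"gripper": 1,"linear": [0,0,-0.003],"delta_rot": [0,0,0]},
    {"gripper": 1,"linear": [0,0,-0.004],"delta_rot": [0,0,0]},
    {"gripper": 1,"linear": [0,0,-0.0045],"delta_rot": [0,0,0]},
    {"gripper": 1,"linear": [0,0,-0.0045],"delta_rot": [0,0,0]},
  ],
)

```text
clock: 7.7
position: [0.4713, 0.2087, 0.1049]
ee_rot: [0.0, -0.316, 0.949, 0.0]
contact_force: [-1.5, -0.8, 2.9]
width: 0.0149
gripper_force: 59.7
```

Request:
send_rows(
  increments=[
    {"gripper": 1,"linear": [0,0,-0.0005],"delta_rot": [0,0,0]},
    {"gripper": 1,"linear": [0,0,-0.001],"delta_rot": [0,0,0]},
    {"gripper": 1,"linear": [0,0,-0.001],"delta_rot": [0,0,0]},
  ],
)

```text
clock: 8.0
position: [0.4714, 0.2087, 0.104]
ee_rot: [0.0, -0.316, 0.949, -0.0]
contact_force: [-2.2, -1.0, 5.1]
width: 0.0149
gripper_force: 60.2
```

Request:
send_rows(
  increments=[
    {"gripper": 1,"linear": [0,0.0001,-0.0002],"delta_rot": [0,0,-0.07]},
    {"gripper": 1,"linear": [0,0.0002,-0.0002],"delta_rot": [0,0,-0.14]},
    {"gripper": 1,"linear": [0,0.0003,-0.0002],"delta_rot": [0,0,-0.21]},
    {"gripper": 1,"linear": [0,0.0004,-0.0002],"delta_rot": [0,0,-0.28]},
    {"gripper": 1,"linear": [0,0.0004,-0.0002],"delta_rot": [0,0,-0.28]},
  ],
)

```text
clock: 8.5
position: [0.4716, 0.2093, 0.104]
ee_rot: [0.001, -0.18, 0.984, 0.0]
contact_force: [-2.1, -1.0, 5.2]
width: 0.0151
gripper_force: 60.2
```

```bash
python3 -c "
from h import *
s=get_state(); q=s['ee_rot']; print(s['moment'],2*np.degrees(np.arctan2(q[2],q[1]))-180)"
```

```text
[-0.0755325   0.16023286 -0.01031272] 20.753505961466516
```

Request:
send_rows(
  increments=[
    {"gripper": 1,"linear": [-0.0001,0.0001,0],"delta_rot": [0,0,-0.07]},
    {"gripper": 1,"linear": [-0.0001,0.0002,0],"delta_rot": [0,0,-0.14]},
    {"gripper": 1,"linear": [-0.0002,0.0003,0],"delta_rot": [0,0,-0.21]},
    {"gripper": 1,"linear": [-0.0002,0.0004,0],"delta_rot": [0,0,-0.28]},
    {"gripper": 1,"linear": [-0.0003,0.0005,0],"delta_rot": [0,0,-0.35]},
    {"gripper": 1,"linear": [-0.0003,0.0005,0],"delta_rot": [0,0,-0.42]},
    {"gripper": 1,"linear": [-0.0003,0.0005,0],"delta_rot": [0,0,-0.42]},
    {"gripper": 1,"linear": [-0.0003,0.0005,0],"delta_rot": [0,0,-0.42]},
  ],
)

```text
clock: 9.3
position: [0.4717, 0.2094, 0.1041]
ee_rot: [0.001, 0.028, 1.0, -0.0]
contact_force: [-0.2, -1.1, 4.6]
width: 0.0147
gripper_force: 60.2
```

```bash
python3 -c "
from h import *
d,s=snap('wrist','w4'); q=s['ee_rot']; print(s['moment'],2*np.degrees(np.arctan2(q[2],q[1]))-180)
d2,_=snap('side','s4')
c=cv2.resize(d2['pixels'][200:310,245:391],(400,300),interpolation=cv2.INTER_CUBIC)
a=rect('w4',(.472,.2098),.098,n=400)
cv2.imwrite('pics/v4.png',np.hstack([c,a[50:350]]))"
```

```text
[-0.19182963  0.04387216  0.07679697] -3.2243658073170423
```

View pics/v4.png

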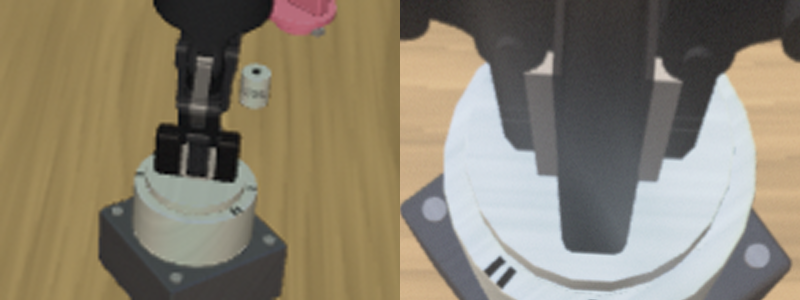

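The plate sits flush and concentric on the rim. The wing is at -3.2°, pointing at the half-way mark, with a press of about 6 N and the grip holding. Handing in.

```bash
python3 -c "
from rig import sign_off
print(sign_off())"
```

```text
the job is handed in; nothing more can be done
None
```

I put the lid in the port, pressed it flush, turned it 40° clockwise to the half-way mark, and handed the job in still gripped and held down; the hand-in call gave no pass or fail verdict.

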